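Hold a honed plane iron in the light of the shadow projector

TASK

The bright, freshly honed plane iron is due for its edge-profile check on the bench shadow projector: first clear the wood offcut off the projector's stage into the scrap bin, then lift the bright iron out of the rack, gripping it only by its two dull ground side edges so that nothing of the gripper touches the polished faces or the bevel. Hold it upright, edge down, in the light path: the cutting edge level with the lens centres, on the line between them and midway between the two lenses, with the edge end-on to the light (running from lens to lens), and without the iron touching the projector. Finish while holding it still there, and leave the dark irons and the other things on the bench where they are.

Things in the scene. Friction and masses are not known exactly. Their poses are not given: they have to be found in the camera images.
- projector: Shadow projector, fixed. Base 110 (x) by 400 mm (y); blue lamp house at -y, 116 mm high, and screen head at +y, 142 mm high, both starting 100 mm from the origin; between them a black stage open to both x sides, 106 by 150 mm, top 35 mm above the bench. The light runs along y between two lens barrels (52 mm across), faces 80 mm either side of the origin. Origin: on the bench under the stage's middle.
- light (a point): Middle of the light path: on the line of the two lens centres, midway between the lens faces, 80 mm above the bench (45 mm above the stage). Axes as the projector's.
- iron: Bright plane iron: 42 mm wide (y), 4 thick (x), 115 long (z), 150 g, standing edge down in a rack slot, upright within 3 degrees. Its two long narrow sides (facing +y and -y, and the outer 5 mm of the width) are dull grey, for gripping; the rest is polished. Origin: mid width and thickness at the lower end, the cutting edge, which runs along y; z points up to the blunt end.
- iron_faces: The iron's polished part, rigid with it, same origin and axes: the middle 32 mm of the two broad faces (facing +x and -x) from 9 mm above the edge to the blunt end, and the bevel, the lowest 9 mm. The gripper must not touch it.
- rack: Dark wooden rack, fixed, 150 (x) by 80 (y) by 45 mm high; three slots 50 mm apart along its x, each 6 mm (x) by 44 mm (y), 37 mm deep: an iron's edge stands 8 mm above the bench and 78 mm of it stands out on top. The irons' axes follow the rack's. Origin: underside centre.
- offcut: Brown wood offcut left on the projector's stage: 30 mm (x) by 48 mm (y), 30 mm high, with a stub 30 by 22 mm on top (centre 8 mm towards its -y) up to 52 mm in all; about 45 g. Origin: underside centre, at stage height; it may be turned up to 25 degrees from the projector's axes.
- bin: Scrap bin, fixed: open plywood box 150 by 150 by 80 mm high, walls 5 mm. Origin: underside centre.
- dark_iron_a: Black unsharpened iron of the same size and axes as the bright one, standing in another slot of the rack; leave alone.
- dark_iron_b: The second black iron, likewise.
- jar: Amber glass jar with black cap, 52 mm across, 60 mm high; leave alone. Origin: underside centre.
- guide: Aluminium honing guide, about 40 by 105 mm, 33 mm high; leave alone. Origin: underside centre.
- square: Try square with wooden stock 100 mm (y) and steel blade 150 mm (x), 16 mm high; leave alone. Origin: underside centre of the stock.
- stone: Grey sharpening stone on a wooden base, 200 (x) by 75 by 32 mm high; leave alone. Origin: underside centre.

How it is judged (in metres and radians):
On the way:
1. the offcut lies in the scrap bin, let go, while the bright iron still stands in the rack (x of offcut in the frame of bin between -0.07 and 0.07 m and y of offcut in the frame of bin between -0.07 and 0.07 m and z of offcut in the frame of bin between 0 and 0.075 m and contact force between the fingers and offcut below 0.1 N and distance of iron from where it was at the start of the episode below 0.02 m), for 0.2 s.
At the end, for the whole second after the job is handed in: Offcut in the bin; bright iron held by the fingers, still, upright and along the light within 7 degrees, its edge within 9 mm of the lens-centre line and 12 mm of midway between the lenses, not touching the projector (x of offcut in the frame of bin between -0.07 and 0.07 m and y of offcut in the frame of bin between -0.07 and 0.07 m and z of offcut in the frame of bin between 0 and 0.075 m and contact force between the fingers and offcut below 0.1 N and x of iron in the frame of light between -0.009 and 0.009 m and y of iron in the frame of light between -0.012 and 0.012 m and z of iron in the frame of light between -0.009 and 0.009 m and angle between the y axis of iron and the y axis of projector, either way round below 0.12 rad and angle between iron's own z axis and vertical below 0.12 rad and contact force between the fingers and iron above 2 N and contact force between iron and projector below 0.05 N and linear speed of iron below 0.02 m/s); the arm keeps its last pose, push and grip.
It fails at once if the gripper touches the polished faces or the bevel of the bright iron (contact force between any of the fingers, the arm and iron_faces above 0.3 N).
It fails at once if the iron strikes the projector (contact force between iron and projector above 0.5 N).
It fails at once if a bystander is moved (distance of any of dark_iron_a, dark_iron_b from where it was at the start of the episode above 0.02 m or distance of any of jar, guide, square, stone from where it was at the start of the episode above 0.03 m).
It also fails if it takes over 53 s, if anything falls off the work surface, if the arm or the gripper's body presses on something with over 40 N, if the wrist force passes 120 N, or if a joint passes its speed limit or range.

ROBOT

A 6-joint arm with a two-finger parallel gripper is mounted at the origin on the work surface. World frame = base frame: x ahead of the robot, y to its left, z up, the work surface at z = 0. Lengths are in mm, angles in rad, forces in N, time in s.
With the tool pointing down it reaches from about 350 to 975 mm from the base axis. Payload 4.9 kg.
Tool frame: the origin (TCP) lies between the finger pads; the fingertips stand 25 mm ahead of it and the grasp point (between the pads) lies 6 mm ahead of it (bot.tips_ahead is the distance from the TCP to the fingertips, in mm); z points along the fingers, y is the direction in which the jaws open and shut (so a half turn about z gives the same grasp; the last joint's range is limited). The gripper opens to 85 mm and grips with 20 to 120 N. Pads are 22 mm wide; open, the fingers measure 114 mm over their backs; the gripper's body (76 mm by 85 mm) begins 54 mm behind the grasp point. The pads swing forward as they close: fully open they stand 13 mm farther back than shut.
Start: joints at [-1.431, 0.053, 1.613, -0, 1.476, -0.119], TCP at [159.946, -604.168, 256.304] pointing down, gripper open.
Joint ranges: [-3.01, 3.01], [-1.01, 2.22], [0.06, 2.58], [-1.02, 4.17], [0.09, 2.62], [-3.14, 3.14]. Speed limits (rad/s): [2.57, 2.57, 3.14, 3.14, 3.14, 3.14].

INTERFACE

Orientations are given as a 3x3 rotation matrix whose columns are the frame's x, y, z axes.
In Python, from bench import bot, read_camera, order gives the robot as it stands.
- The arm moves only by the tool drive_tool, never from a script. Its argument "series" is a list that holds one entry, the list of rows, each a list of 4 numbers: the shift along the tool's x, y, z in m, then the turn about the tool's z in rad. In form: [[[x, y, z, twist], ...]]. A call has 1 to 12 rows; each row shifts and turns the commanded pose from where the row before left it, along the tool's axes as they then stand; what a row does not reach is not made up. A row lasts 1/8 s, in which the tool goes at most 62.5 mm and 10.7 degrees, less where a joint would pass 70% of its speed; a pose out of reach is approached as far as the arm can. A call is refused whole if a number of a shift passes 0.0625 or a number of a turn 0.188, either way. A call with a gripper value outside its range is refused whole. "fingers" is the closure in counts, from 0 (fully open) to 255 (shut), set as the call begins (left out, the last holds). The fingers move at their own pace and stop on an object; the grip force is fixed at half the most. Time passes only in rows, so rows that do not move let the fingers close. It gives the time, the measured TCP pose, the force and the opening at its end, in the units of the state.
- bot.get_state(): the state, without advancing time (a new reading comes with each control period).
- read_camera(name): name is "side" or "top"; returns a dict with "color" (480x640x3 uint8, blue, green, red), "K" (3x3 intrinsics, pixels), "world_to_cam" (4x4, takes a point from world to camera coordinates). Camera axes: x right, y up, looking along -z (the intrinsics and any distortion apply to the point x, -y, -z); pixel columns grow to the right and rows downward; lengths in mm; the calibration is good to about 2 mm. A picture is of the moment at which its call begins. There is no depth.
- order.job_done(): hands the job in, once; it reports no verdict.
The state is a dict: "clock": time; "qpos": joint angles; "qd": joint speeds; "effort": joint torques, N m; "tcp_pos": TCP position; "ee_rot": TCP orientation; "ft_force": force on the tool from outside, world axes, zero at the start; "moment": the same for the moment, N m; "grip_width": finger opening in mm.
Only numpy, scipy, OpenCV 4.12 (cv2) and the standard library are available. Lean on these libraries where they do the work, as an engineer would, in place of code of your own. Each camera call takes 0.05 s, during which the arm holds its last target.

## Working session

There is one attempt and no reset: what is moved stays moved. The work goes in short steps, Python scripts to look and compute and a tool call to move; the robot and the scene stay as the last step left them, time stands still between calls to the robot, and variables do not carry over. Pictures are saved under pics/ and viewed, and the job is handed in when it is done.

Besides the shell and the picture viewer there is one more tool, called after "Emit:" as name(argument=value, ...) on one line, values as JSON. drive_tool: Moves the arm, as the interface text tells. Its arguments: {"type":"object","properties":{"series":{"type":"array","items":{"type":"array","items":{"type":"array","items":{"type":"number"}}}},"fingers":{"type":"number"}},"required":["series"]}

```bash
ls; mkdir -p pics; python3 - <<'E'
from bench import bot, read_camera
import cv2, numpy as np
s=bot.get_state()
print(s['clock'],s['qpos'],s['tcp_pos'],s['ee_rot'],s['ft_force'],s['grip_width'])
for n in('top','side'):
    c=read_camera(n); cv2.imwrite(f'pics/{n}0.png',c['color']); print(n,c['K'],c['world_to_cam'],[k for k in c])
    np.savez(f'{n}0.npz',**{k:c[k] for k in('color','K','world_to_cam')})
E
```

```text
pics
0.0 [-1.43096361e+00  5.33423281e-02  1.61427641e+00 -2.55620477e-05
  1.47599146e+00 -1.19001802e-01] [ 159.88517878 -603.62028874  255.08247779] [[ 9.66688350e-01  2.55956128e-01 -3.06399201e-04]
 [ 2.55956221e-01 -9.66686317e-01  1.99430570e-03]
 [ 2.14262848e-04 -2.00629687e-03 -9.99997964e-01]] [-6.17844033e-01 -9.29679613e-02 -2.07719266e-04] 85.04674606850507
top [[611.51540372   0.         323.98790967]
 [  0.         611.51540372 231.77677148]
 [  0.           0.           1.        ]] [[-1.17164452e-02 -9.99818640e-01  1.50137507e-02 -5.97222526e+01]
 [ 9.80305238e-01 -8.52496199e-03  1.97304245e-01 -6.25747970e+02]
 [-1.97140470e-01  1.70297628e-02  9.80227332e-01 -1.09425337e+03]
 [ 0.00000000e+00  0.00000000e+00  0.00000000e+00  1.00000000e+00]] ['color', 'K', 'world_to_cam']
side [[502.59455941   0.         326.40522532]
 [  0.         502.59455941 239.69238482]
 [  0.           0.           1.        ]] [[ 9.86810666e-01 -1.61828612e-01 -4.02608585e-03 -5.91040243e+02]
 [ 8.94992347e-02  5.24693507e-01  8.46573453e-01 -1.11448848e+02]
 [-1.34887346e-01 -8.35768045e-01  5.32256686e-01 -9.11812849e+02]
 [ 0.00000000e+00  0.00000000e+00  0.00000000e+00  1.00000000e+00]] ['color', 'K', 'world_to_cam']
```

View pics/top0.png

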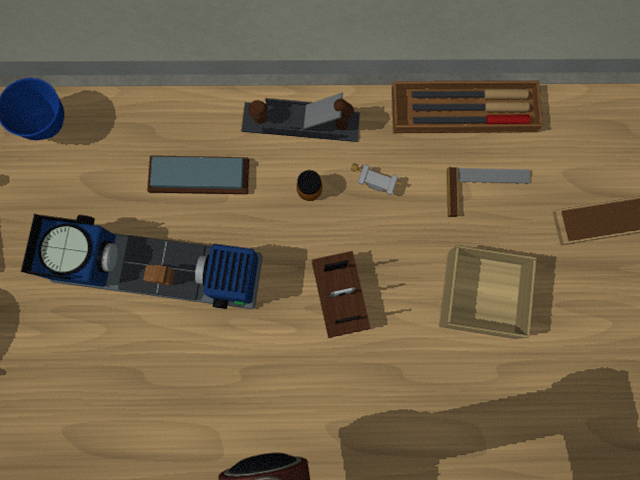

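View pics/side0.png

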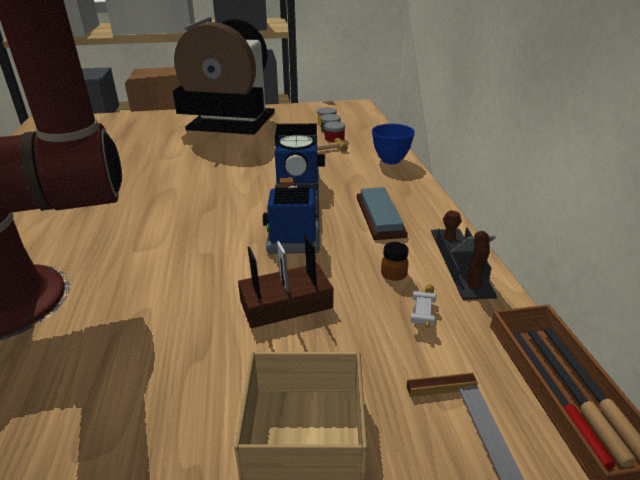

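The top view shows the projector around (145,262), with the offcut at (158,273). The rack is at (341,293) with the bright iron in its middle slot (343,292), and the bin is at (489,291). I'll zoom in next.

```bash
python3 - <<'E'
import cv2, numpy as np
t=np.load('top0.npz')['color']; s=np.load('side0.npz')['color']
def crop(im,x,y,w,h,k,n):
    cv2.imwrite(f'pics/{n}.png',cv2.resize(im[y:y+h,x:x+w],None,fx=k,fy=k,interpolation=cv2.INTER_CUBIC))
crop(t,10,205,260,110,3,'c_proj')
crop(t,300,240,80,105,5,'c_rack')
crop(s,225,120,130,210,2.8,'c_side')
E
```

```text
(no output)
```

View pics/c_proj.png

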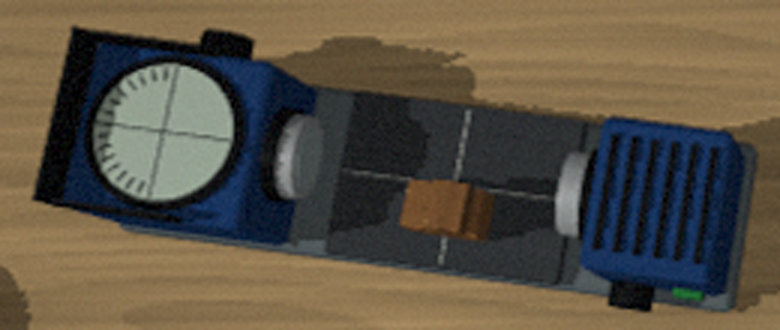

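View pics/c_rack.png

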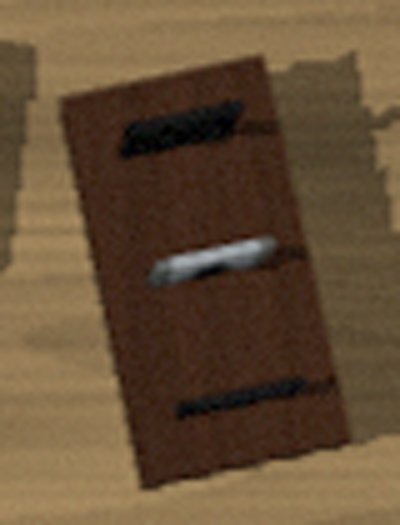

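View pics/c_side.png

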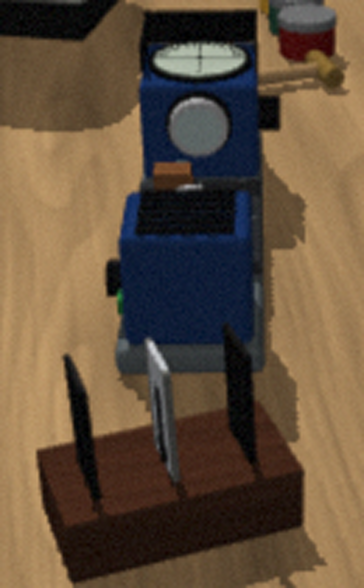

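```bash
cat > h.py <<'E'
import numpy as np, cv2
def load(n): 
    d=np.load(n); return d['color'],d['K'],d['world_to_cam']
def ray(K,W,uv):
    uv=np.atleast_2d(np.array(uv,float)); R=W[:3,:3]; C=-R.T@W[:3,3]
    d=np.c_[(uv[:,0]-K[0,2])/K[0,0],-(uv[:,1]-K[1,2])/K[1,1],-np.ones(len(uv))]
    return C,d@R
def onz(K,W,uv,z):
    C,d=ray(K,W,uv); return C+d*((z-C[2])/d[:,2])[:,None]
def proj(K,W,p):
    p=np.atleast_2d(np.array(p,float)); c=p@W[:3,:3].T+W[:3,3]
    return np.c_[K[0,0]*c[:,0]/-c[:,2]+K[0,2], -K[1,1]*c[:,1]/-c[:,2]+K[1,2]]
def tri(v):
    A=np.zeros((3,3));b=np.zeros(3)
    for K,W,uv in v:
        C,d=ray(K,W,uv); d=d[0]/np.linalg.norm(d[0]); P=np.eye(3)-np.outer(d,d); A+=P;b+=P@C
    return np.linalg.solve(A,b)
E
python3 - <<'E'
from h import *
np.set_printoptions(precision=1,suppress=True)
t,K,W=load('top0.npz'); s,Ks,Ws=load('side0.npz')
print('camtop',ray(K,W,[[320,240]])[0],'side',ray(Ks,Ws,[[320,240]])[0])
f=lambda a,o,k:[(x/k+o[0]-.0,y/k+o[1]) for x,y in a]
# crosshair: bright pixels on dark stage
ch=onz(K,W,f([(343,173),(395,180),(500,192),(550,198),(468,112),(463,145),(461,170),(443,263)],(10,205),3),35); print('cross',ch[:,:2])
g=cv2.cvtColor(t,cv2.COLOR_BGR2GRAY).astype(int)
hsv=cv2.cvtColor(t,cv2.COLOR_BGR2HSV)
print('offcut hsv',hsv[270,150],hsv[276,160],'rack',hsv[265,335],'bin',hsv[250,490],'wood',hsv[350,300])
# offcut mask
sub=np.zeros(g.shape,bool); sub[250:295,130:185]=1
m=((hsv[...,1]>120)&(hsv[...,2]>50)&(hsv[...,0]<20)&sub).astype(np.uint8)
c=max(cv2.findContours(m,0,1)[0],key=cv2.contourArea)
print('offcut',cv2.minAreaRect(c),cv2.approxPolyDP(c,2,True)[:,0].tolist())
# rack
sub=np.zeros(g.shape,bool); sub[240:345,300:380]=1
m=((hsv[...,1]>100)&(hsv[...,2]<75)&sub).astype(np.uint8)
cv2.imwrite('pics/m.png',m*255)
# ends of rack via crop corners
rc=onz(K,W,f([(62,98),(265,55),(352,440),(142,490)],(300,240),5),45); print('rack',rc[:,:2],np.linalg.norm(np.diff(np.r_[rc,rc[:1]],axis=0),axis=1),rc.mean(0))
E
```

```text
camtop [ 397.   -46.4 1197. ] side [ 470.2 -799.2  577.3]
cross [[573.8 315.4]
 [569.  282.2]
 [560.7 215.4]
 [556.5 183.6]
 [612.6 237.7]
 [591.2 240. ]
 [575.1 240.6]
 [515.9 249.6]]
offcut hsv [ 14 145 114] [ 14 156 106] rack [42 64 20] bin [ 21 105 117] wood [ 18 109 147]
offcut ((158.51351928710938, 273.9189147949219), (28.934221267700195, 18.08388900756836), 9.462322235107422) [[146, 266], [144, 280], [171, 284], [171, 269], [168, 268], [166, 273], [165, 266]]
rack [[ 574.8  -43.7]
 [ 590.7 -121.4]
 [ 444.9 -150.8]
 [ 427.4  -72.3]] [ 79.3 148.8  80.5 150.2] [509.5 -97.1  45. ]
```

```bash
python3 - <<'E'
from h import *
t,K,W=load('top0.npz'); s,Ks,Ws=load('side0.npz')
def crop(im,x,y,w,h,k,n):
    cv2.imwrite(f'pics/{n}.png',cv2.resize(im[y:y+h,x:x+w],None,fx=k,fy=k,interpolation=cv2.INTER_CUBIC))
crop(t,135,255,45,35,16,'c_off'); crop(t,320,280,40,25,18,'c_iron'); crop(s,240,235,90,90,6.5,'c_siron'); crop(t,435,235,110,105,5,'c_bin')
E
```

```text
(no output)
```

View pics/c_off.png

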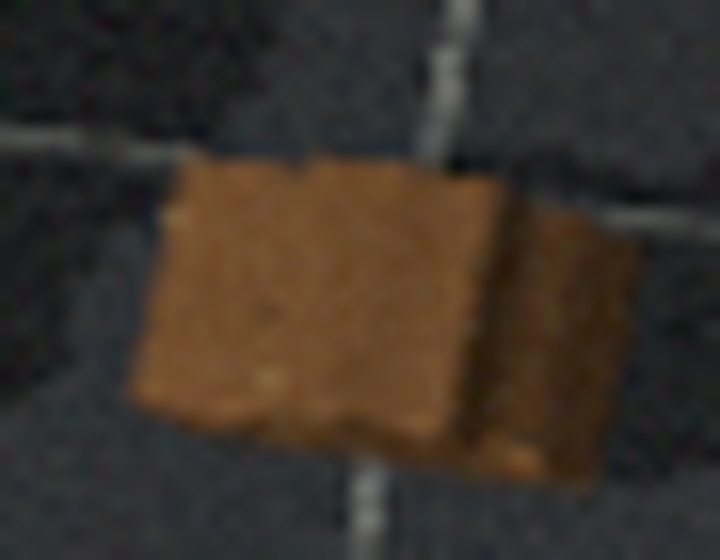

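View pics/c_iron.png

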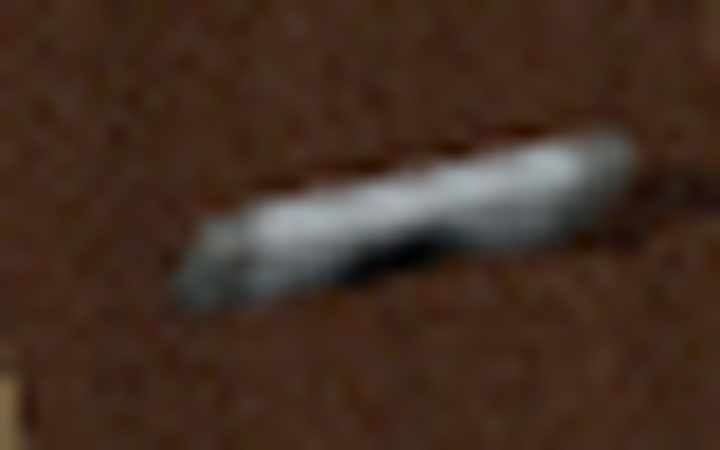

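View pics/c_siron.png

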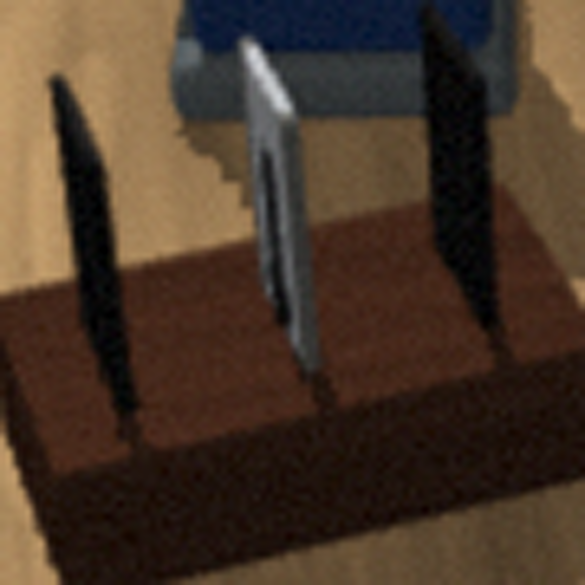

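View pics/c_bin.png

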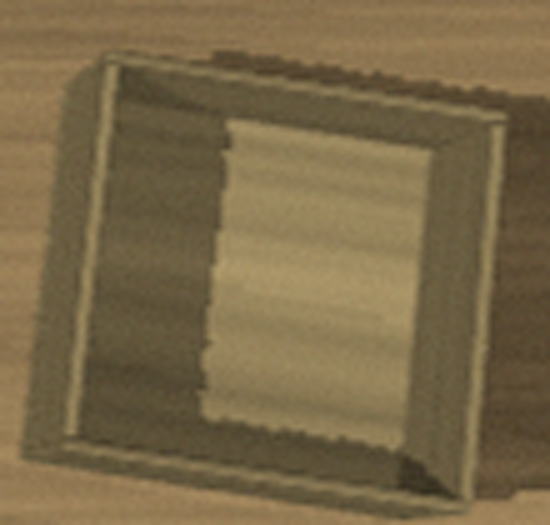

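```bash
python3 - <<'E'
from h import *
np.set_printoptions(precision=1,suppress=True)
t,K,W=load('top0.npz'); s,Ks,Ws=load('side0.npz')
# pixel centre convention: resized coords -> u=(x+.5)/k-.5+off
f=lambda a,o,k:[((x+.5)/k-.5+o[0],(y+.5)/k-.5+o[1]) for x,y in a]
# projector crosshair
v=onz(K,W,f([(468,112),(443,263)],(10,205),3),35)[:,:2]
h=onz(K,W,f([(343,173),(550,198)],(10,205),3),35)[:,:2]
def inter(a,b):
    A=np.c_[a[1]-a[0],-(b[1]-b[0])]; q=np.linalg.solve(A,b[0]-a[0]); return a[0]+q[0]*(a[1]-a[0])
O=inter(v,h); d=h[0]-h[1]; dv=v[0]-v[1]
print('proj O',O,'y-axis yaw err deg',np.degrees(np.arctan2(-d[0],d[1])),'x-axis',np.degrees(np.arctan2(dv[1],dv[0])),'stage x len',np.linalg.norm(dv),'mid',v.mean(0),h.mean(0))
o=(135,255)
a=onz(K,W,f([(510,180),(450,440)],o,16),87)[:,:2]; b=onz(K,W,f([(188,158),(130,400)],o,16),65)[:,:2]
for n,e in(('stub -y edge',a),('body +y edge',b)):
    q=e[0]-e[1]; print(n,e,'len',np.linalg.norm(q),'yaw',np.degrees(np.arctan2(q[1],q[0])),e.mean(0))
# bottom-right of body top at z65
print('bin rim'); r=onz(K,W,f([(108,57),(503,118),(470,507),(68,447)],(435,235),5),80)[:,:2]
print(r,r.mean(0),np.linalg.norm(r-np.roll(r,1,0),axis=1)); q=r[0]-r[3]; print(np.degrees(np.arctan2(q[1],q[0])))
# rack
rc=onz(K,W,f([(62,98),(265,55),(352,440),(142,490)],(300,240),5),45)[:,:2]
q=(rc[0]-rc[3]+rc[1]-rc[2]); print('rack',rc.mean(0),np.degrees(np.arctan2(q[1],q[0])))
# iron top (z~123) 
i=onz(K,W,f([(208,226),(618,138)],(320,280),18),123)[:,:2]; q=i[0]-i[1]
print('iron top',i,i.mean(0),np.linalg.norm(q),np.degrees(np.arctan2(-q[0],q[1])))
# side: top ends: far (245,42), near (292,115) z=123
j=onz(Ks,Ws,f([(246,42),(291,114)],(240,235),6.5),123)[:,:2]; q=j[0]-j[1]
print('iron top side',j,j.mean(0),np.linalg.norm(q),np.degrees(np.arctan2(-q[0],q[1])))
print('pred',proj(K,W,[*np.c_[i,[123,123]]]))
E
```

```text
proj O [565.1 244.3] y-axis yaw err deg -7.4776325679283975 x-axis -7.022519803261364 stage x len 97.48684126007424 mid [564.9 244.3] [565.8 250.1]
stub -y edge [[559.5 222.5]
 [529.8 228.1]] len 30.217131570605066 yaw -10.718517362545152 [544.6 225.3]
body +y edge [[565.6 265.2]
 [537.4 270.6]] len 28.715355420982693 yaw -10.836352029223296 [551.5 267.9]
bin rim
[[ 592.5 -311.5]
 [ 568.2 -457.5]
 [ 425.9 -434.1]
 [ 449.1 -289.2]] [ 508.9 -373.1] [145.2 148.  144.2 146.7]
-8.872230334744428
rack [510.2 -96.3] 11.180760679197958
iron top [[ 504.8  -76.3]
 [ 513.  -116.5]] [508.9 -96.4] 41.06601243088367 11.518438746086431
iron top side [[ 503.   -76.2]
 [ 511.4 -112. ]] [507.2 -94.1] 36.79064175951671 13.26405646554237
pred [[331.1 292.1]
 [353.9 287.2]]
```

The stage crosshair puts the projector origin at about (565,244), yaw −7.2°. The offcut is at about (547.6,244.2), yaw −10.8°. The bin is at (509,−373) and the iron top at (508.7,−96), yaw 11.3°. Turning the tool first.

Emit:
drive_tool(series=[[[0,0.03,0,-0.16],[0,0,0,-0.16],[0,0,0,-0.16],[0,0,0,-0.16],[0,0,0,-0.16],[0,0,0,-0.16],[0,0,0,-0.16],[0,0.055,0,0],[0,0.055,0,0],[0,0.055,0,0],[0.03,0.05,0,0],[0.05,0,0,0]]])

```text
clock: 1.6
tcp_pos: [396.6, -594.9, 253.3]
ee_rot: [[0.189, 0.982, -0.001], [0.982, -0.189, 0.003], [0.003, -0.001, -1.0]]
ft_force: [1.1, -0.1, 0.6]
grip_width: 85.6
```

Emit:
drive_tool(series=[[[0.06,0,0,0],[0.06,0,0,0],[0.06,0,0,0],[0.06,0,0,0],[0.06,0,0,0],[0.06,0,0,0],[0.06,0,0,0],[0.06,0,0,0],[0.06,0,0,0],[0.06,0,0,0],[0.06,0,0,0],[0.06,0,0,0]]])

```text
clock: 3.1
tcp_pos: [531.1, 113.1, 256.0]
ee_rot: [[0.191, 0.982, -0.0], [0.982, -0.191, -0.0], [-0.0, -0.0, -1.0]]
ft_force: [0.5, -0.3, 1.1]
grip_width: 85.5
```

```bash
cat >> h.py <<'E'
def delta(target,angdeg):
    """tool-frame shift (m) + twist to reach world target with tool-y at angdeg; shift in axes BEFORE twist"""
    from bench import bot
    s=bot.get_state(); R=np.array(s['ee_rot']); p=np.array(s['tcp_pos'])
    a=np.degrees(np.arctan2(R[1,1],R[0,1])); tw=-np.radians((angdeg-a+180)%360-180)
    print('t',round(s['clock'],2),'tcp',p.round(1),'ang',round(a,2),'q',np.round(s['qpos'],2),'F',np.round(s['ft_force'],1),'grip',round(s['grip_width'],1),'tiltz',R[:,2].round(4))
    print('  delta tool m',(R.T@(np.array(target)-p)/1000).round(4),'twist',round(tw,4))
    c,q=np.cos(np.radians(angdeg)),np.sin(np.radians(angdeg)); d=np.array(target)-p
    print('  delta after twist',np.round([(-q*d[0]+c*d[1])/1000,(c*d[0]+q*d[1])/1000,-d[2]/1000],4))
E
python3 -c "
from h import *
delta([547,241.3,66+6],-10.8)"
```

```text
t 3.1 tcp [531.1 113.1 256. ] ang -11.0 q [ 0.07 -0.14  1.8  -0.    1.48  0.26] F [ 0.5 -0.3  1.1] grip 85.5 tiltz [-2.e-04 -1.e-04 -1.e+00]
  delta tool m [ 0.1289 -0.0088  0.1839] twist -0.0034
  delta after twist [ 0.1289 -0.0084  0.184 ]
```

Emit:
drive_tool(series=[[[0.05,-0.008,0,0],[0.05,0,0,0],[0.028,0,0.02,0],[0,0,0.03,0],[0,0,0,0],[0,0,0,0]]])

```text
clock: 3.85
tcp_pos: [548.2, 238.1, 207.0]
ee_rot: [[0.191, 0.982, 0.001], [0.982, -0.191, 0.0], [0.0, 0.001, -1.0]]
ft_force: [0.3, -0.1, 0.2]
grip_width: 85.5
```

```bash
python3 -c "
from h import *
delta([547,241.3,70],-10.8)
from bench import read_camera
c=read_camera('top');cv2.imwrite('pics/hov.png',cv2.resize(c['color'][190:330,60:280],None,fx=3.5,fy=3.5))"
```

```text
t 3.85 tcp [548.2 238.1 207. ] ang -11.03 q [0.29 0.02 1.73 0.   1.39 0.48] F [ 0.3 -0.1  0.2] grip 85.5 tiltz [ 6.e-04  2.e-04 -1.e+00]
  delta tool m [ 0.0029 -0.0018  0.137 ] twist -0.0039
  delta after twist [ 0.003  -0.0017  0.137 ]
```

View pics/hov.png

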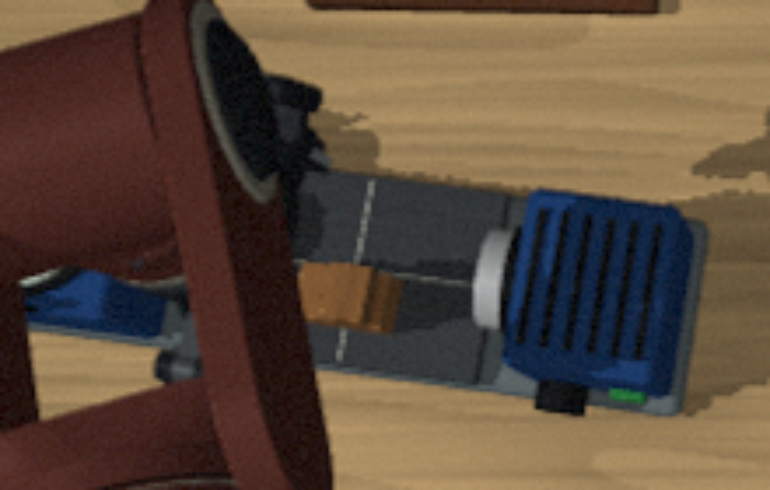

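The arm covers part of the stage, but the two fingers straddle the offcut at about (290,100) and (180,360) in the crop. Descending.

Emit:
drive_tool(series=[[[0.003,-0.002,0.04,0],[0,0,0.04,0],[0,0,0.04,0],[0,0,0.015,0],[0,0,0,0],[0,0,0,0]]])

```text
clock: 4.65
tcp_pos: [548.2, 242.0, 73.8]
ee_rot: [[0.191, 0.982, 0.004], [0.982, -0.191, 0.001], [0.002, 0.004, -1.0]]
ft_force: [-0.5, -0.1, 0.1]
grip_width: 85.4
```

Emit:
drive_tool(series=[[[0,0,0,0],[0,0,0,0],[0,0,0,0],[0,0,0,0],[0,0,0,0],[0,0,0,0],[0,0,0,0],[0,0,0,0]]], fingers=255)

```text
clock: 5.65
tcp_pos: [547.0, 241.8, 71.9]
ee_rot: [[0.191, 0.982, 0.001], [0.982, -0.191, 0.0], [0.001, 0.001, -1.0]]
ft_force: [-0.2, 0.6, 5.9]
grip_width: 28.8
```

Emit:
drive_tool(series=[[[0,0,-0.02,0],[0,0,-0.04,0],[0,0,-0.06,0],[0,0,-0.06,0],[-0.03,0,0,0],[-0.055,0.01,0,0],[-0.055,0.01,0,0],[-0.055,0.01,0,0],[-0.055,0.01,0,0],[-0.055,0.01,0,0],[-0.055,0.01,0,0],[-0.055,0.01,0,0]]])

```text
clock: 7.15
tcp_pos: [535.4, -180.7, 251.8]
ee_rot: [[0.191, 0.982, 0.0], [0.982, -0.191, 0.0], [0.0, 0.0, -1.0]]
ft_force: [0.9, -0.7, -0.9]
grip_width: 29.5
```

Emit:
drive_tool(series=[[[-0.055,0.01,0,0],[-0.055,0,0,0],[-0.05,0,0,0],[-0.03,0,0,0],[0,0,0,0],[0,0,0,0]]])

```text
clock: 7.9
tcp_pos: [509.5, -366.9, 251.3]
ee_rot: [[0.191, 0.982, -0.0], [0.982, -0.191, 0.001], [0.001, -0.0, -1.0]]
ft_force: [0.1, -0.3, 0.1]
grip_width: 29.1
```

```bash
python3 -c "
from h import *
delta([509,-373,56],-11)
from bench import read_camera
c=read_camera('side');cv2.imwrite('pics/carry.png',c['color'])"
```

```text
t 7.9 tcp [ 509.5 -366.9  251.3] ang -10.99 q [-0.74  0.06  1.61  0.    1.47 -0.55] F [ 0.1 -0.3  0.1] grip 29.1 tiltz [-3.e-04  8.e-04 -1.e+00]
  delta tool m [-0.0063  0.0008  0.1953] twist 0.0002
  delta after twist [-0.0061  0.0007  0.1953]
```

View pics/carry.png

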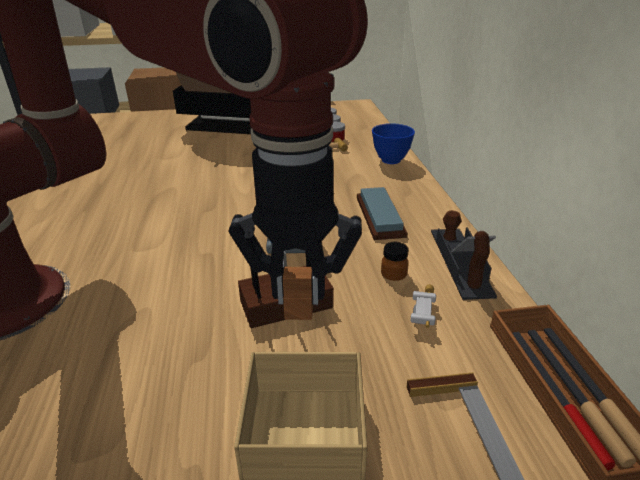

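The offcut is gripped, seen at (297,290). Lowering it into the bin.

Emit:
drive_tool(series=[[[-0.006,0,0.05,0],[0,0,0.05,0],[0,0,0.05,0],[0,0,0.03,0],[0,0,0.015,0],[0,0,0,0],[0,0,0,0]]])

```text
clock: 8.82
tcp_pos: [509.6, -374.1, 58.4]
ee_rot: [[0.19, 0.982, 0.002], [0.982, -0.19, -0.002], [-0.002, 0.003, -1.0]]
ft_force: [0.4, 0.7, 0.4]
grip_width: 29.4
```

Emit:
drive_tool(series=[[[0,0,0,0],[0,0,0,0],[0,0,0,0],[0,0,0,0],[0,0,0,0],[0,0,0,0]]], fingers=110)

```text
clock: 9.57
tcp_pos: [508.4, -373.4, 56.2]
ee_rot: [[0.191, 0.982, -0.0], [0.982, -0.191, 0.0], [0.0, -0.0, -1.0]]
ft_force: [-0.3, -0.5, 0.3]
grip_width: 49.1
```

Emit:
drive_tool(series=[[[0,0,-0.03,0],[0,0,-0.05,0],[0,0,-0.06,0],[0,0,-0.05,0],[0,0,0,0]]])

```text
clock: 10.2
tcp_pos: [510.5, -375.3, 253.3]
ee_rot: [[0.191, 0.982, 0.008], [0.982, -0.191, -0.008], [-0.006, 0.01, -1.0]]
ft_force: [0.7, 1.2, 0.5]
grip_width: 48.3
```

```bash
python3 -c "
from h import *
delta([508.7,-96,180],-78.7)
from bench import read_camera
c=read_camera('side');cv2.imwrite('pics/bin1.png',c['color'])"
```

```text
t 10.2 tcp [ 510.5 -375.3  253.3] ang -10.99 q [-0.75  0.07  1.6   0.    1.46 -0.56] F [0.7 1.2 0.5] grip 48.3 tiltz [ 0.0084 -0.0078 -0.9999]
  delta tool m [ 0.2743 -0.0558  0.0711] twist 1.1817
  delta after twist [ 0.0529 -0.2742  0.0733]
```

View pics/bin1.png

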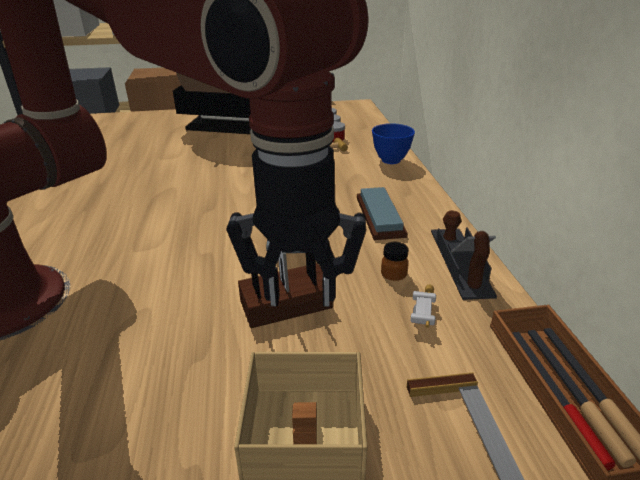

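The offcut is in the bin, at (305,422). Moving on to the iron with the gripper opened fully.

Emit:
drive_tool(series=[[[0,0,0,0.169],[0,0,0,0.169],[0,0,0,0.169],[0,0,0,0.169],[0,0,0,0.169],[0,0,0,0.169],[0.01,-0.02,0,0.168],[0.04,-0.05,0,0],[0,-0.06,0,0],[0,-0.06,0,0],[0,-0.05,0.01,0],[0,-0.03,0.02,0]]], fingers=0)

```text
clock: 11.75
tcp_pos: [499.2, -97.3, 214.5]
ee_rot: [[0.98, 0.197, -0.001], [0.197, -0.98, 0.001], [-0.001, -0.001, -1.0]]
ft_force: [1.2, 0.1, -0.4]
grip_width: 85.5
```

Emit:
drive_tool(series=[[[0,0,0.015,0],[0,0,0.01,0],[0,0,0,0],[0,0,0,0]]])

```text
clock: 12.25
tcp_pos: [500.7, -100.5, 191.8]
ee_rot: [[0.981, 0.194, 0.001], [0.194, -0.981, -0.0], [0.001, 0.0, -1.0]]
ft_force: [0.3, -0.6, -0.5]
grip_width: 85.8
```

```bash
python3 -c "
from h import *
delta([509.3,-96.2,90],-78.7)
from bench import read_camera
c=read_camera('side');cv2.imwrite('pics/i1.png',cv2.resize(c['color'][150:340,200:390],None,fx=3,fy=3))
c=read_camera('top');cv2.imwrite('pics/i2.png',c['color'])"
```

```text
t 12.25 tcp [ 500.7 -100.5  191.8] ang -78.8 q [-0.34 -0.18  1.94 -0.    1.38  1.03] F [ 0.3 -0.6 -0.5] grip 85.8 tiltz [ 6.e-04 -3.e-04 -1.e+00]
  delta tool m [ 0.0092 -0.0026  0.1018] twist -0.0018
  delta after twist [ 0.0092 -0.0026  0.1018]
```

View pics/i1.png

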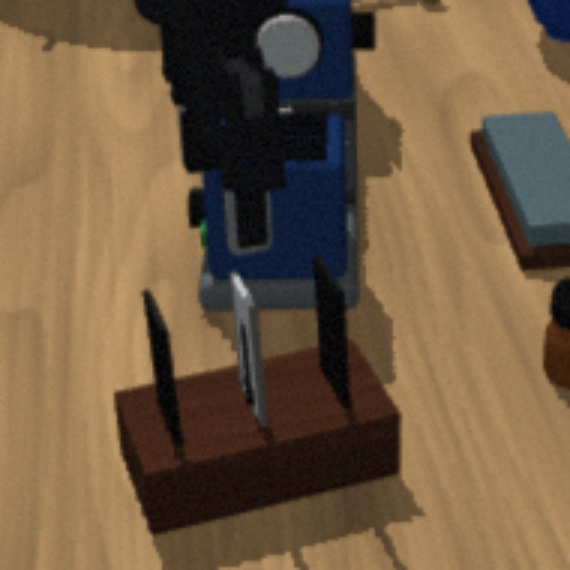

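View pics/i2.png

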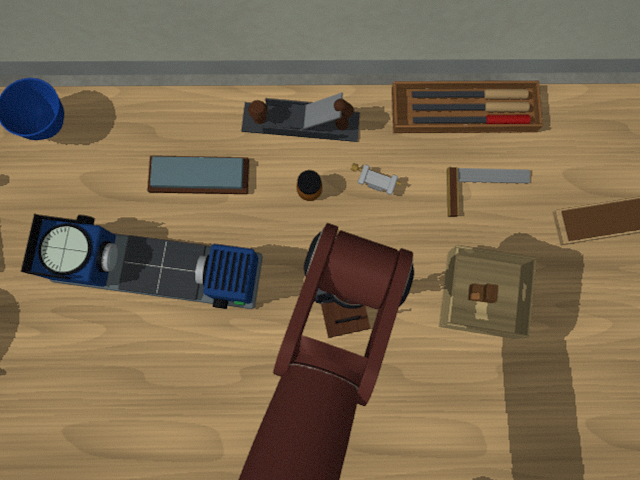

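The stage is now clear and the crosshair is fully visible, centred near (163,266). I'll refine the projector pose from it while the iron is still in the rack, and align over the iron.

```bash
python3 - <<'E'
from h import *
np.set_printoptions(precision=2,suppress=True)
_,K,W=load('top0.npz'); t=cv2.imread('pics/i2.png')
g=cv2.cvtColor(t,cv2.COLOR_BGR2GRAY).astype(np.float32)
th=g-cv2.medianBlur(t,9).max(2).astype(np.float32)*1.0
H=[];V=[]
# near-horizontal line: per column, intensity-weighted row in expected band
for u in range(126,193):
    if abs(u-163)<5: continue
    r0=261.5+(u-124)*(8.3/69); rows=np.arange(int(r0)-4,int(r0)+6); p=g[rows,u]; w=np.clip(p-np.median(p)-12,0,None)
    if w.sum()>10: H.append((u,(w*rows).sum()/w.sum()))
for r in range(244,292):
    if abs(r-266)<4: continue
    c0=165.7-(r-242)*(8.3/50); cs=np.arange(int(c0)-4,int(c0)+6); p=g[r,cs]; w=np.clip(p-np.median(p)-12,0,None)
    if w.sum()>10: V.append(((w*cs).sum()/w.sum(),r))
print(len(H),len(V))
def line(P):
    q=onz(K,W,P,35)[:,:2].astype(np.float32); vx,vy,x,y=cv2.fitLine(q,cv2.DIST_HUBER,0,.01,.01).ravel()
    res=np.abs((q-[x,y])@np.array([-vy,vx])); print('med res',np.median(res)); return np.array([vx,vy]),np.array([x,y])
hd,hp=line(H); vd,vp=line(V)
if hd[1]<0: hd=-hd
if vd[0]<0: vd=-vd
q=np.linalg.solve(np.c_[hd,-vd],vp-hp); print('O',hp+q[0]*hd,'yaw from y',np.degrees(np.arctan2(-hd[0],hd[1])),'from x',np.degrees(np.arctan2(vd[1],vd[0])))
cv2.imwrite('pics/st.png',cv2.resize(t[235:305,90:215],None,fx=6,fy=6,interpolation=cv2.INTER_CUBIC))
E
```

```text
57 41
med res 0.21567392
med res 0.27499795
O [566.01 244.87] yaw from y -8.219255 from x -8.336356
```

Emit:
drive_tool(series=[[[0.009,-0.002,0,0],[0,0,0.02,0],[0,0,0,0],[0,0,0,0]]])

```text
clock: 12.85
tcp_pos: [508.3, -95.6, 170.6]
ee_rot: [[0.981, 0.196, -0.001], [0.196, -0.981, 0.0], [-0.001, -0.001, -1.0]]
ft_force: [-0.2, -0.5, 0.2]
grip_width: 85.1
```

```bash
python3 -c "
from h import *
delta([509.3,-96.2,90],-78.7)
from bench import read_camera
c=read_camera('side');cv2.imwrite('pics/i3.png',cv2.resize(c['color'][170:330,220:350],None,fx=4,fy=4,interpolation=cv2.INTER_CUBIC))"
```

```text
t 12.85 tcp [508.3 -95.6 170.6] ang -78.72 q [-0.33 -0.14  1.94 -0.    1.34  1.04] F [-0.2 -0.5  0.2] grip 85.1 tiltz [-1.3e-03  4.0e-04 -1.0e+00]
  delta tool m [0.0009 0.0008 0.0806] twist -0.0003
  delta after twist [0.0008 0.0007 0.0806]
```

View pics/i3.png

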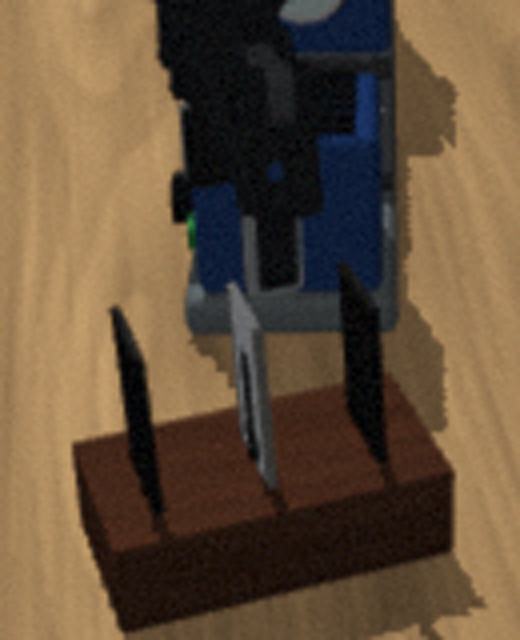

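View pics/st.png

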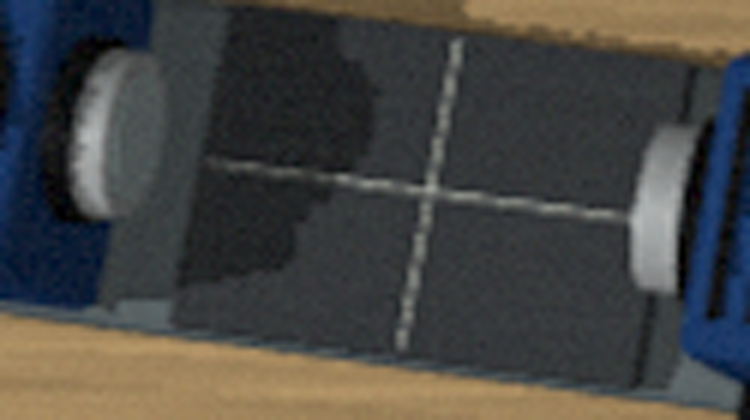

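```bash
python3 -c "
from h import *
_,K,W=load('side0.npz')
for r in (43,50): print(proj(K,W,[[508.3+.196*r,-95.6-.981*r,158]]), 'crop', (proj(K,W,[[508.3+.196*r,-95.6-.981*r,158]])-[220,170])*4)
# expected iron top ends for centre 508.7,-96.2 yaw 11.3
c=np.array([508.7,-96.2]);d=np.array([-.196,.981])*21
print((proj(K,W,[[*(c+d),123],[*(c-d),123]])-[220,170])*4)"
```

```text
[[288.19869718 242.09357649]] crop [[272.79478872 288.37430596]]
[[289.52066418 244.36277677]] crop [[278.08265671 297.45110707]]
[[233.43941951 283.08383227]
 [261.96524573 334.58629207]]
```

The finger tip and the iron top both project to where they appear. Descending.

Emit:
drive_tool(series=[[[0.001,0.001,0.03,0],[0,0,0.03,0],[0,0,0.02,0],[0,0,0,0],[0,0,0,0],[0,0,0,0]]])

```text
clock: 13.65
tcp_pos: [510.9, -97.0, 92.9]
ee_rot: [[0.981, 0.196, 0.003], [0.196, -0.981, -0.001], [0.002, 0.001, -1.0]]
ft_force: [0.3, -0.0, -0.1]
grip_width: 85.2
```

```bash
python3 -c "
from h import *
delta([509.3,-96.2,90],-78.7)
from bench import read_camera
c=read_camera('side');cv2.imwrite('pics/i4.png',cv2.resize(c['color'][170:330,220:350],None,fx=4,fy=4,interpolation=cv2.INTER_CUBIC))"
```

```text
t 13.65 tcp [510.9 -97.   92.9] ang -78.72 q [-0.33 -0.04  1.99 -0.    1.19  1.04] F [ 0.3 -0.  -0.1] grip 85.2 tiltz [ 2.6e-03 -9.0e-04 -1.0e+00]
  delta tool m [-0.0015 -0.0011  0.0029] twist -0.0004
  delta after twist [-0.0015 -0.0011  0.0029]
```

View pics/i4.png

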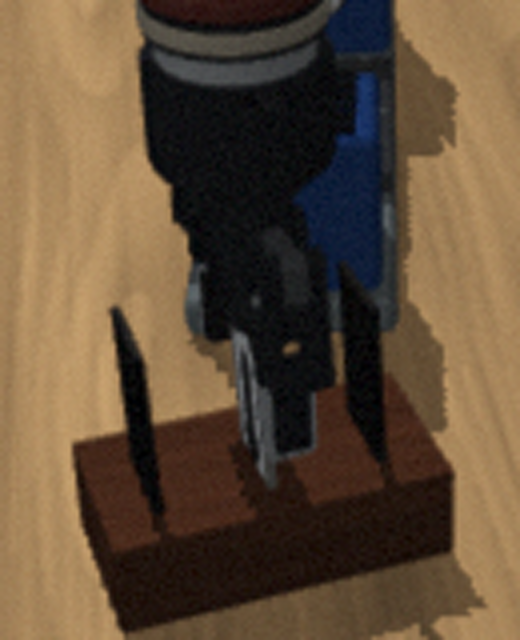

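```bash
python3 -c "
from h import *
_,K,W=load('side0.npz')
for r,z in ((43,80),(50,80),(21,123),(21,80),(21,50)): print(r,z, (proj(K,W,[[509.3+.196*r,-96.2-.981*r,z]])-[220,170])*4)
for i in range(3): delta([509.3,-96.2,90],-78.7)"
```

```text
43 80 [[283.84528649 449.66493014]]
50 80 [[288.94214715 459.38038514]]
21 123 [[263.4366296  334.44879022]]
21 80 [[268.26492842 419.96620425]]
21 50 [[271.48075455 476.92397454]]
t 13.7 tcp [510.8 -96.9  92.7] ang -78.72 q [-0.33 -0.04  1.99  0.    1.18  1.04] F [-0.2 -0.8  0.6] grip 84.9 tiltz [ 2.3e-03 -8.0e-04 -1.0e+00]
  delta tool m [-0.0013 -0.001   0.0027] twist -0.0004
  delta after twist [-0.0013 -0.001   0.0027]
t 13.7 tcp [510.8 -96.9  92.7] ang -78.72 q [-0.33 -0.04  1.99  0.    1.18  1.04] F [-0.2 -0.8  0.6] grip 84.9 tiltz [ 2.3e-03 -8.0e-04 -1.0e+00]
  delta tool m [-0.0013 -0.001   0.0027] twist -0.0004
  delta after twist [-0.0013 -0.001   0.0027]
t 13.7 tcp [510.8 -96.9  92.7] ang -78.72 q [-0.33 -0.04  1.99  0.    1.18  1.04] F [-0.2 -0.8  0.6] grip 84.9 tiltz [ 2.3e-03 -8.0e-04 -1.0e+00]
  delta tool m [-0.0013 -0.001   0.0027] twist -0.0004
  delta after twist [-0.0013 -0.001   0.0027]
```

Emit:
drive_tool(series=[[[-0.001,0,0,0],[0,0,0,0],[0,0,0,0]]])

```text
clock: 14.08
tcp_pos: [509.0, -96.8, 91.4]
ee_rot: [[0.981, 0.195, 0.0], [0.195, -0.981, -0.0], [0.0, 0.0, -1.0]]
ft_force: [0.1, -0.4, -0.2]
grip_width: 85.0
```

Emit:
drive_tool(series=[[[0,0,0,0],[0,0,0,0],[0,0,0,0],[0,0,0,0],[0,0,0,0],[0,0,0,0],[0,0,0,0],[0,0,0,0]]], fingers=255)

```text
clock: 15.08
tcp_pos: [509.0, -96.7, 91.5]
ee_rot: [[0.981, 0.196, 0.0], [0.196, -0.981, 0.0], [0.0, -0.0, -1.0]]
ft_force: [-1.1, 2.4, 4.1]
grip_width: 41.0
```

```bash
python3 -c "
from h import *
delta([509.3,-96.2,90],-78.7)
from bench import read_camera
c=read_camera('side');cv2.imwrite('pics/i5.png',cv2.resize(c['color'][170:330,220:350],None,fx=4,fy=4,interpolation=cv2.INTER_CUBIC))"
```

```text
t 15.07 tcp [509.  -96.7  91.5] ang -78.72 q [-0.33 -0.04  1.99  0.    1.18  1.04] F [-1.1  2.4  4.1] grip 41.0 tiltz [ 1.e-04  1.e-04 -1.e+00]
  delta tool m [ 0.0004 -0.0005  0.0015] twist -0.0004
  delta after twist [ 0.0004 -0.0005  0.0015]
```

View pics/i5.png

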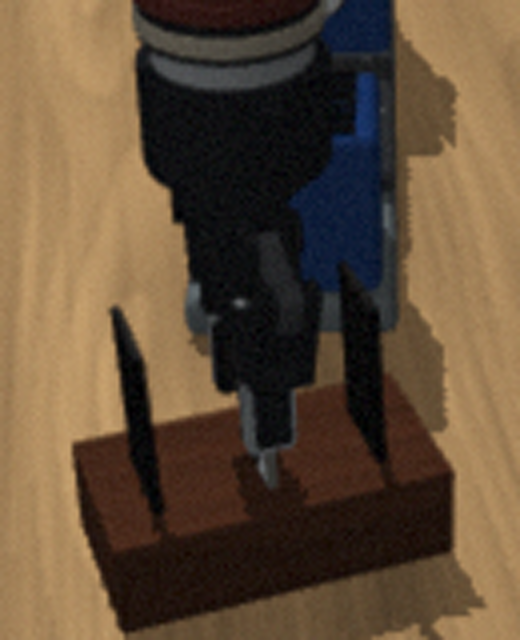

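The iron is gripped across its side edges (41 mm opening), with the pad centred on the iron at about (268,415) in the crop. Lifting straight up.

Emit:
drive_tool(series=[[[0,0,-0.01,0],[0,0,-0.015,0],[0,0,-0.02,0],[0,0,-0.03,0],[0,0,-0.04,0],[0,0,-0.04,0],[0,0,-0.02,0],[0,0,0,0],[0,0,0,0]]])

```text
clock: 16.25
tcp_pos: [508.0, -96.6, 264.3]
ee_rot: [[0.981, 0.195, -0.003], [0.195, -0.981, 0.001], [-0.003, -0.002, -1.0]]
ft_force: [0.6, 0.1, -1.7]
grip_width: 41.0
```

```bash
python3 -c "
from h import *
delta([566,244.9,265],-98.3)
from bench import read_camera
for n in('side','top'):
    c=read_camera(n);cv2.imwrite('pics/lift_%s.png'%n,c['color'])"
```

```text
t 16.25 tcp [508.  -96.6 264.3] ang -78.73 q [-0.33 -0.21  1.85 -0.    1.51  1.04] F [ 0.6  0.1 -1.7] grip 41.0 tiltz [-3.2e-03  9.0e-04 -1.0e+00]
  delta tool m [ 0.1236 -0.3236 -0.0006] twist 0.3416
  delta after twist [ 0.0081 -0.3463 -0.0007]
```

View pics/lift_side.png

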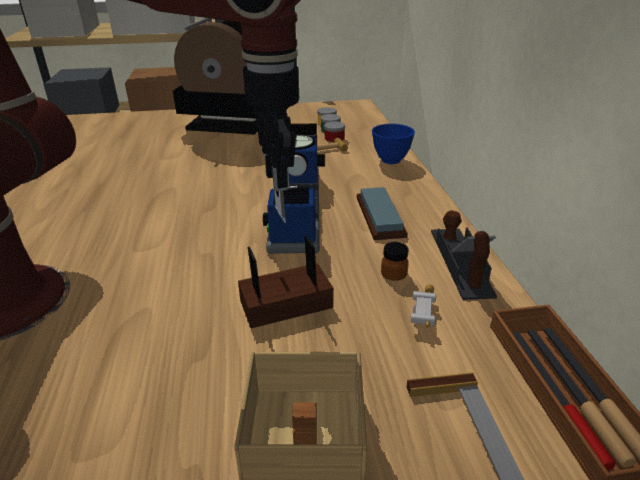

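View pics/lift_top.png

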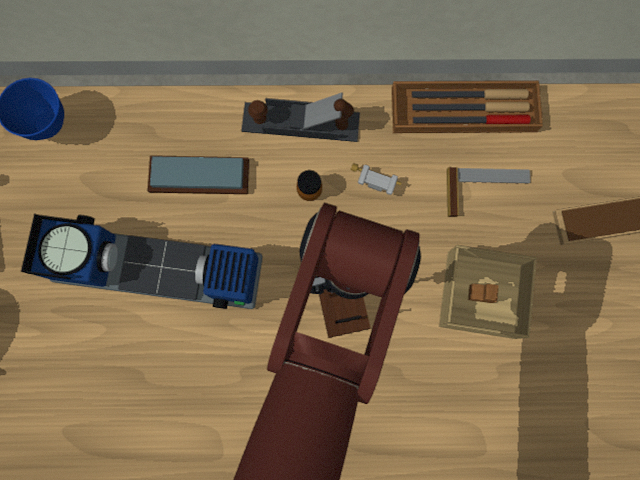

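The iron is out and hanging straight, with its edge near (281,221) in the side view. I'll measure the edge against the TCP.

```bash
python3 -c "
from h import *
np.set_printoptions(precision=1,suppress=True)
_,K,W=load('side0.npz')
t=cv2.imread('pics/lift_side.png');cv2.imwrite('pics/ls.png',cv2.resize(t[140:235,250:320],None,fx=6,fy=6,interpolation=cv2.INTER_CUBIC))
o=np.array([508,-96.6])
for z in (181,220):
  for r in(-21,21): print(z,r,(proj(K,W,[[*(o+np.array([.195,-.981])*r),z]])-[250,140]+.5)*6-.5)
"
```

```text
181 -21 [[158.6 427.8]]
181 21 [[202.3 500.5]]
220 -21 [[150.1 298.7]]
220 21 [[194.7 367.8]]
```

View pics/ls.png

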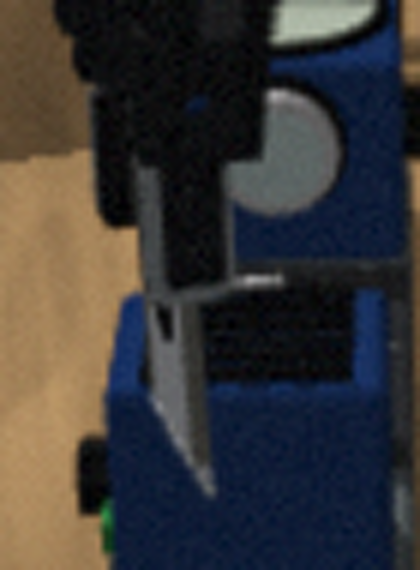

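```bash
python3 -c "
from h import *
t=cv2.imread('pics/lift_side.png')[190:230,268:292].astype(float)
t=np.clip((t-10)*2.2,0,255).astype(np.uint8)
cv2.imwrite('pics/ls2.png',cv2.resize(t,None,fx=15,fy=15,interpolation=cv2.INTER_CUBIC))
"
```

```text
(no output)
```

View pics/ls2.png

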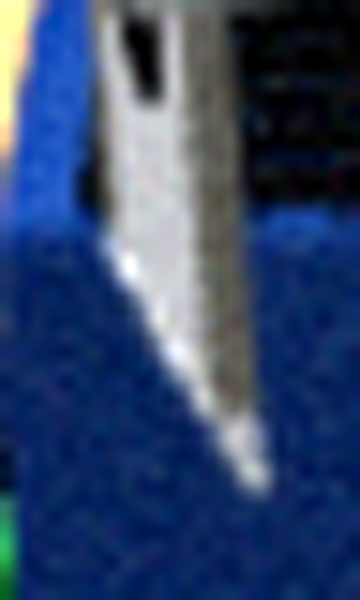

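The bevel strip and tip project consistently with an edge about 1.5–2.5 mm toward +x of the TCP. That agrees with the slight lean seen in the rack. Moving over the projector.

Emit:
drive_tool(series=[[[0,0,0,0.1],[0,-0.015,0,0.142],[0,-0.03,0,0.1],[0,-0.045,0,0],[0,-0.05,0,0],[0,-0.05,0,0],[0,-0.05,0,0],[0.006,-0.045,0,0],[0,-0.03,0,0],[0,-0.02,0,0],[0,0,0,0],[0,0,0,0]]])

```text
clock: 17.85
tcp_pos: [556.6, 233.3, 265.8]
ee_rot: [[0.989, -0.145, -0.001], [-0.145, -0.989, -0.001], [-0.001, 0.001, -1.0]]
ft_force: [0.7, 0.1, -1.7]
grip_width: 40.7
```

Emit:
drive_tool(series=[[[0,0,0,0],[0,0,0,0]]])

```text
clock: 18.1
tcp_pos: [556.8, 233.4, 266.5]
ee_rot: [[0.989, -0.146, 0.0], [-0.146, -0.989, -0.0], [0.0, 0.0, -1.0]]
ft_force: [0.0, -0.2, -1.1]
grip_width: 40.7
```

```bash
python3 -c "
from h import *
delta([564.5,244.9,163.5],-98.3)
from bench import read_camera
for n in('side','top'):
    c=read_camera(n);cv2.imwrite('pics/ov_%s.png'%n,c['color'])"
```

```text
t 18.1 tcp [556.8 233.4 266.5] ang -98.38 q [ 0.27 -0.    1.65 -0.    1.49  1.99] F [ 0.  -0.2 -1.1] grip 40.7 tiltz [ 3.e-04 -0.e+00 -1.e+00]
  delta tool m [ 0.0059 -0.0125  0.103 ] twist -0.0015
  delta after twist [ 0.0059 -0.0125  0.103 ]
```

View pics/ov_side.png

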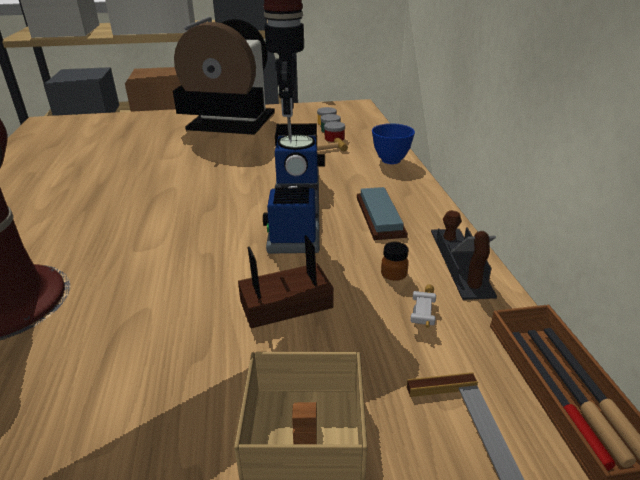

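View pics/ov_top.png

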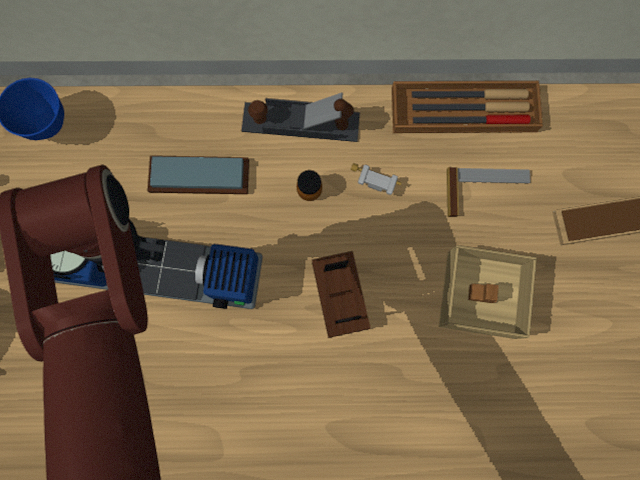

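The iron now hangs above the stage, at about (289,132) in the side view. As a cross-check on the projector pose, I'll compare the far lens's position in the side view with my estimate while moving in.

Emit:
drive_tool(series=[[[0.006,-0.012,0.02,0],[0,0,0.03,0],[0,0,0,0],[0,0,0,0]]])

```text
clock: 18.7
tcp_pos: [564.8, 245.2, 217.4]
ee_rot: [[0.989, -0.145, 0.001], [-0.145, -0.989, 0.0], [0.001, -0.001, -1.0]]
ft_force: [0.0, -0.7, -1.3]
grip_width: 41.1
```

```bash
python3 - <<'E'
from h import *
np.set_printoptions(precision=1,suppress=True)
delta([564.5,244.9,163.5],-98.3)
_,K,W=load('side0.npz'); t=cv2.imread('pics/side0.png'); _,Kt,Wt=load('top0.npz')
a=np.radians(-8.28); ex=np.array([np.cos(a),np.sin(a)]); ey=np.array([-np.sin(a),np.cos(a)]); O=np.array([566,244.9])
P=lambda x,y,z:[*(O+ex*x+ey*y),z]
print('far lens centre pred side',proj(K,W,[P(0,80,80),P(26,80,80),P(-26,80,80)]))
print('far lens/near lens top pred',proj(Kt,Wt,[P(0,80,106),P(26,80,80),P(-26,80,80),P(0,-80,106),P(26,-80,80),P(-26,-80,80)]))
# observed far lens in initial side image
hsv=cv2.cvtColor(t,cv2.COLOR_BGR2HSV); m=((hsv[...,1]<70)&(hsv[...,2]>80)).astype(np.uint8); q=np.zeros_like(m); q[150:182,280:312]=m[150:182,280:312]
c=max(cv2.findContours(q,0,1)[0],key=cv2.contourArea); print('obs',cv2.fitEllipse(c))
from bench import read_camera
c=read_camera('side');cv2.imwrite('pics/ov2.png',c['color'])
cv2.imwrite('pics/ov2c.png',cv2.resize(c['color'][100:260,240:350],None,fx=5,fy=3.75*5/3.75,interpolation=cv2.INTER_CUBIC)[:600*2])
E
```

```text
t 18.7 tcp [564.8 245.2 217.4] ang -98.33 q [ 0.3  0.1  1.7 -0.   1.4  2. ] F [ 0.  -0.7 -1.3] grip 41.1 tiltz [ 0.  0. -1.]
  delta tool m [-0.   0.   0.1] twist -0.0005
  delta after twist [-0.   0.   0.1]
far lens centre pred side [[295.9 166.2]
 [306.6 166.1]
 [285.2 166.4]]
far lens/near lens top pred [[107.5 254.8]
 [115.  243.3]
 [109.4 271. ]
 [195.6 266.7]
 [200.7 254.9]
 [195.8 282.7]]
obs ((295.4072570800781, 164.66139221191406), (19.10356903076172, 19.916006088256836), 128.2533416748047)
```

The predicted far lens centre (295.9,166.2) matches the observed one (295.4,164.7). Final descent.

Emit:
drive_tool(series=[[[0,0,0.015,0],[0,0,0.02,0],[0,0,0.012,0],[0,0,0.006,0],[0,0,0,0],[0,0,0,0],[0,0,0,0]]])

```text
clock: 19.62
tcp_pos: [564.8, 245.3, 164.2]
ee_rot: [[0.989, -0.145, 0.001], [-0.145, -0.989, 0.0], [0.001, -0.001, -1.0]]
ft_force: [-0.7, -0.4, -1.2]
grip_width: 40.7
```

```bash
python3 - <<'E'
from h import *
np.set_printoptions(precision=1,suppress=True)
delta([564.5,244.9,163.5],-98.3)
_,K,W=load('side0.npz');_,Kt,Wt=load('top0.npz')
a=np.radians(-8.28); ex=np.array([np.cos(a),np.sin(a)]); ey=np.array([-np.sin(a),np.cos(a)]); O=np.array([566,244.9])
P=lambda x,y,z:[*(O+ex*x+ey*y),z]
from bench import read_camera
from bench import bot
for n,k,w,(x,y,ww,h),f in(('side',K,W,(260,90,70,115),5),('top',Kt,Wt,(90,215,120,95),6)):
    c=read_camera(n);cv2.imwrite('pics/fin_%s.png'%n,c['color']); cv2.imwrite('pics/finc_%s.png'%n,cv2.resize(c['color'][y:y+h,x:x+ww],None,fx=f,fy=f,interpolation=cv2.INTER_CUBIC))
    print(n,(proj(k,w,[P(0,-21,80),P(0,21,80),P(0,-21,130),P(0,-80,80)])-[x,y]+.5)*f-.5)
print(bot.get_state()['clock'])
E
```

```text
t 19.62 tcp [564.8 245.3 164.2] ang -98.32 q [ 0.3  0.1  1.7 -0.   1.3  2. ] F [-0.7 -0.4 -1.2] grip 40.7 tiltz [ 0.  0. -1.]
  delta tool m [-0.  0.  0.] twist -0.0003
  delta after twist [-0.  0.  0.]
side [[174.1 474.7]
 [177.3 435. ]
 [169.8 371.9]
 [169.2 534.9]]
top [[461.6 299.1]
 [326.  280.9]
 [421.  274.4]
 [652.2 324.9]]
19.725
```

View pics/finc_side.png

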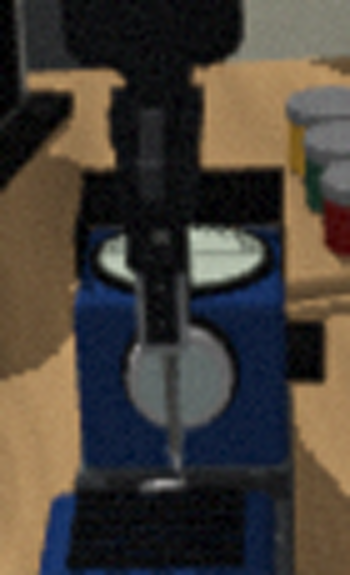

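View pics/finc_top.png

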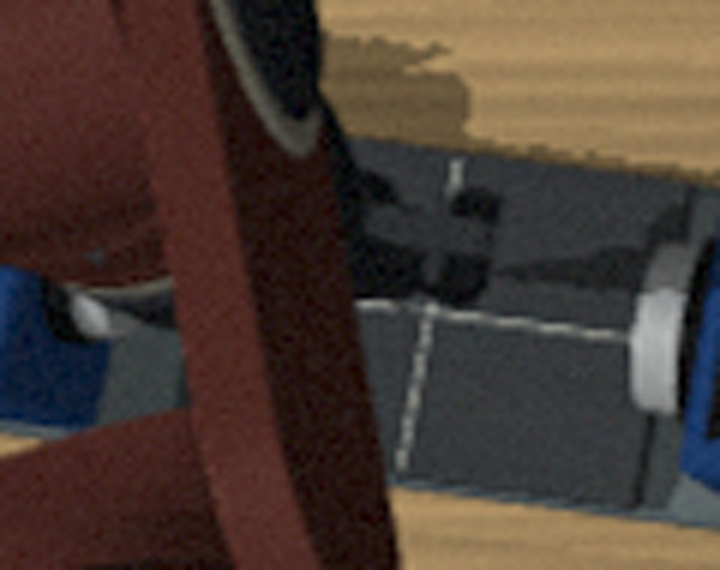

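The edge tip shows at about (178,472) in the side crop against a target of (174,475). That is about 2 mm too far in +x, and the lean is about 2°. One small nudge, then settle.

Emit:
drive_tool(series=[[[-0.002,0,0,0],[0,0,0,0],[0,0,0,0],[0,0,0,0],[0,0,0,0],[0,0,0,0],[0,0,0,0],[0,0,0,0]]])

```text
clock: 20.72
tcp_pos: [562.4, 245.5, 163.3]
ee_rot: [[0.989, -0.145, 0.0], [-0.145, -0.989, 0.0], [0.0, -0.0, -1.0]]
ft_force: [-0.7, 0.0, -2.0]
grip_width: 40.9
```

```bash
python3 - <<'E'
from h import *
from bench import bot,read_camera
delta([563,244.9,163.5],-98.3); print(np.abs(bot.get_state()['qd']).max())
c=read_camera('side');cv2.imwrite('pics/fin2.png',cv2.resize(c['color'][90:205,260:330],None,fx=5,fy=5,interpolation=cv2.INTER_CUBIC))
E
```

```text
t 20.73 tcp [562.4 245.5 163.3] ang -98.32 q [0.29 0.1  1.72 0.   1.32 2.01] F [-0.7  0.  -2. ] grip 40.9 tiltz [ 0.  0. -1.]
  delta tool m [ 0.0007  0.0005 -0.0002] twist -0.0003
  delta after twist [ 0.0007  0.0005 -0.0002]
0.0023542114048911585
```

View pics/fin2.png

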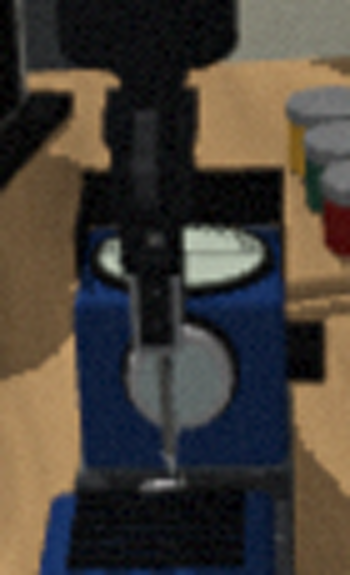

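The tip is now at about (173,473), against a target of (174,475). The arm is still and the iron is clear of the projector. Handing in.

```bash
python3 -c "
from bench import order
print(order.job_done())"
```

```text
the job is handed in; nothing more can be done
None
```

I moved the offcut from the stage into the scrap bin, then lifted the bright iron out of the rack by its two side edges. I handed the job in with the iron held still, edge down, in the light path, at about 20.8 s of the 53 s allowed. The interface gave no verdict.

- **Edge position:** in the last side picture the edge tip was within about 0.5 px (roughly 1 mm) of the target point across the light and in height. I could not check midway between the lenses directly, because the arm hid the iron from the top camera. That position rests on the gripper reading and the stage crosshair, which agreed to within about 1 mm.
- **Attitude:** the gripper was within 0.1° of the measured light axis, and the iron leans about 2° (the limit is about 7°). My first crosshair estimate of the projector's angle differed by about 1° from the refit I used.
- **Grip and stillness:** the fingers stopped at about 41 mm on the 42 mm iron. The wrist force was steady and matched the iron's weight, with no sign of contact with the projector. Joint speeds were about zero.
- **Projector pose:** the far lens appeared about 1.5 px higher than my projector estimate predicted, and I did not correct for it.
- **Other things:** the offcut was last seen lying in the bin, in the pictures taken above the projector. The other things on the bench looked unmoved by eye in those same pictures.

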